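Fit the suction nozzle to the bench extraction spigot

ROBOT

A 6-joint arm with a two-finger parallel gripper is mounted at the origin on the work surface. World frame = base frame: x ahead of the robot, y to its left, z up, the work surface at z = 0. Lengths are in mm, angles in rad, forces in N, time in s.
With the tool pointing down it reaches from about 300 to 875 mm from the base axis. Payload 6.4 kg.
Tool frame: the origin (TCP) lies midway between the tips of the shut fingers; the grasp point (between the pads) lies 19 mm behind it; z points along the fingers, y is the line along which they close (so a half turn about z gives the same grasp; the last joint's range is limited). The gripper opens to 85 mm and grips with 20 to 120 N. Pads are 22 mm wide; open, the fingers measure 114 mm over their backs; the gripper's body (76 mm by 85 mm) begins 54 mm behind the grasp point. The pads swing forward as they close: fully open they stand 13 mm farther back than shut.
Start: joints at [1.033, 0.181, 1.607, -0, 1.354, -0.206], TCP at [187.292, 543.657, 231.288] pointing down, gripper open.
Joint ranges: [-2.99, 2.99], [-0.89, 2.07], [0.3, 2.58], [-1.14, 4.28], [0, 2.63], [-3.12, 3.12]. Speed limits (rad/s): [2.57, 2.57, 3.01, 3.14, 3.14, 3.14].

INTERFACE

Orientations are given as a unit quaternion [w, x, y, z].
In Python, from bench import arm gives the robot as it stands.
- The arm moves only by the shell command python3 -m handwheel 'ROWS'. ROWS is a JSON object of lists of equal length, an entry for each row: "offset": the shift along the world's x, y, z in m, a list of three; "dr": the turn, a rotation vector about the world's x, y, z in rad, a list of three; "fingers": the closure, from 0 (fully open) to 1 (shut). A call has 1 to 5 rows; each row is the pose to reach, as a shift and turn from the pose commanded when the call began; what a row does not reach only later rows make up. A row lasts 1/12 s, in which the tool goes at most 41.7 mm and 7.16 degrees, less where a joint would pass 70% of its speed; a pose out of reach is approached as far as the arm can. A call with a gripper value outside its range is refused whole. The fingers move at their own pace and stop on an object; the grip force is fixed at half the most. Time passes only in rows, so rows that repeat a pose let the fingers close. It gives the time, the measured TCP pose, the force, the opening and the grip force at its end, in the units of the state.
- arm.get_state(): the state, without advancing time (a new reading comes with each control period).
- arm.camera(name): name is "scene" or "top" or "wrist"; returns a dict with "frame" (420x560x3 uint8, blue, green, red), "depth" (420x560 float32, mm along the optical axis (not along the pixel's ray), 0 where there is no reading), "fov_y" (degrees; the focal length in pixels is half the picture's height over the tangent of half this angle, whatever the lens; pixels are square), "cx", "cy" (the principal point, pixels), "dist" ([k1, k2, p1, p2, k3] as OpenCV has them; the pictures are not rectified), "rvec" (rotation vector, rad) and "tvec" (3), from world to camera coordinates, as OpenCV has them. Camera axes: x right, y down, z forward; pixel columns grow to the right and rows downward; lengths in mm; the calibration is good to about 2 mm. A picture is of the moment at which its call begins.
- arm.job_done(): hands the job in; it is judged then, once.
The state is a dict: "time_s": time; "joint_pos": joint angles; "qvel": joint speeds; "joint_torque": joint torques, N m; "tool_pos": TCP position; "ee_rot": TCP orientation; "contact_force": force on the tool from outside, world axes, zero at the start; "torque": the same for the moment, N m; "opening": finger opening in mm; "grasp_force": force on a finger pad.
Only numpy, scipy, OpenCV 4.12 (cv2) and the standard library are available. Lean on these libraries where they do the work, as an engineer would, in place of code of your own. Each camera call takes 0.05 s, during which the arm holds its last target. There are 200 camera calls.

TASK

Get the mixing bench ready for work: take the flat-mouthed suction nozzle off its wooden storage post and slide it onto the tilted extraction stub, fully home against the collar, turning it until the stub's spring button pops out through the hole in the nozzle's wall and locks it. Then let go of the nozzle, and leave the tin, the bottle and the mixing cup where they stand.

Things in the scene. Friction and masses are not known exactly. Their poses are not given: they have to be found in the camera images.
- nozzle: Loose light grey nozzle, 150 mm long, 0.11 to 0.22 kg. Origin: centre of the rim of its round socket; z runs along it to the flat mouth. Socket: twelve-sided, 40 mm outside, 34 inside, hollow from z = 0 to 62 mm, first 9 mm flared to 45 mm inside, 51 outside. Starts upright on the post, rim 8 mm above the bench, its +x side within 0.6 rad of world +x.
- nozzle_hole (a point): Centre of the hole for the button in the socket wall, on the nozzle's +x side, 24 mm above its rim, 18.5 mm from its axis. The hole is 8.2 mm wide and 10 mm high. Axes as the nozzle's.
- nozzle_grip (a point): Place to grip, on the nozzle's axis, 128 mm above its rim: the flat fishtail with parallel faces, 24 mm thick along y and 56 mm wide along x, from 88 to 150 mm above the rim. Grip it from the mouth's end, fingers closing along y. Axes as the nozzle's.
- puck: Fixed wooden storage post for the nozzle: disc 90 mm across and 8 mm thick with a post 27 mm across and 30 mm high above it, which stands loosely inside the nozzle's socket. Origin: centre of the underside.
- spigot: Tilted fixed outlet pipe with a collar (60 mm across, 8 thick), on a grey base of 130 x 110 x 30 mm. Origin: centre of the collar's upper face, about 64 mm above the bench. z: the stub's axis, 32 degrees from vertical, leaning towards the robot; x: square to it, away from the robot and upward; y level. The nozzle's z must end along this z, its rim on the collar.
- stub_tip (a point): Centre of the stub's free end, 50 mm above the collar, axes as the spigot's. The aluminium stub is 32 mm across, its last 7 mm tapered to 25 mm. It was left turned about its axis, so its button stands anywhere within 0.75 rad either side of the spigot's +x: not measured, to be seen, or felt for by turning the nozzle slowly. The stub itself turns only under more than 2 N m.
- button (a joint): Travel of the spring button pressed into the stub, m: 0 fully out, 0.0065 at its stop, 0.0024 to 0.006 under the plain socket wall. Round head 6.4 mm across, standing 6 mm out of the stub's flank, 24 mm above the collar: level with the hole when the nozzle is home. Spring 1.8 N at first, 4.5 N flush; the flare passes it with 5 to 10 N along the stub. Latched play 0.05 rad either way.
- tin: Bystander: closed paint tin, 100 mm across, 115 mm high. Origin: centre of the underside.
- hardener: Bystander: bottle, 66 mm across, 160 mm high. Origin: centre of the underside.
- mixcup: Bystander: white mixing cup, 84 mm across the rim, 100 mm high. Origin: centre of the underside.

How it is judged:
By the outcome, as a careful person would: the job done as asked, in the order asked, and still so for the second after the job is handed in, with the robot touching nothing.
It also fails if it takes over 61 s, if anything falls off the work surface, if the arm or the gripper's body presses on something with over 40 N, if the wrist force passes 120 N, or if a joint passes its speed limit or range.

## Working session

There is one attempt and no reset: what is moved stays moved. The work goes in short steps, Python scripts to look and compute and a shell command to move; the robot and the scene stay as the last step left them, time stands still between calls to the robot, and variables do not carry over. Pictures are saved under pics/ and viewed, at most 10 in all, crops included, and the job is handed in when it is done.

```bash
mkdir -p pics; ls; cat > h.py <<'E'
import numpy as np,cv2,pickle
from scipy.spatial.transform import Rotation as R
from bench import arm
def cam(n,save=None):
    c=arm.camera(n)
    if save:
        cv2.imwrite(f'pics/{save}.png',c['frame']); pickle.dump(c,open(f'{save}.pkl','wb'))
    return c
def load(s): return pickle.load(open(f'{s}.pkl','rb'))
def K(c):
    f=210/np.tan(np.radians(c['fov_y'])/2)
    return np.array([[f,0,c['cx']],[0,f,c['cy']],[0,0,1.]])
def pts(c,uv,depth=None):
    uv=np.array(uv,float).reshape(-1,2)
    n=cv2.undistortPoints(uv[:,None],K(c),np.array(c['dist']))[:,0]
    d=np.array([c['depth'][int(v),int(u)] for u,v in uv]) if depth is None else depth
    p=np.c_[n,np.ones(len(n))]*np.reshape(d,(-1,1))
    Rm=cv2.Rodrigues(np.array(c['rvec'],float))[0]
    return (p-np.array(c['tvec']).ravel())@Rm
def cloud(c):
    v,u=np.nonzero(c['depth']>0)
    return np.c_[u,v],pts(c,np.c_[u,v],c['depth'][v,u])
def proj(c,P):
    return cv2.projectPoints(np.array(P,float).reshape(-1,1,3),np.array(c['rvec'],float),np.array(c['tvec'],float),K(c),np.array(c['dist']))[0][:,0]
E
python3 - <<'E'
from h import *
a=cam('scene','s1');b=cam('top','t1')
cv2.imwrite('pics/st.png',cv2.resize(np.hstack([a['frame'],b['frame']]),(800,300)))
print(arm.get_state())
E
```

```text
pics
{'time_s': 0.1, 'joint_pos': array([ 1.03271192e+00,  1.81442992e-01,  1.60785115e+00, -5.59728888e-06,
        1.35380535e+00, -2.06295306e-01]), 'qvel': array([-7.87207891e-04, -5.47037751e-03, -2.44576302e-03,  7.39233916e-05,
        6.05024131e-04, -2.97135244e-04]), 'joint_torque': array([ 6.82071259e-04, -4.45872831e+01, -3.52238882e+01, -2.54768711e-04,
        4.06368330e-03,  2.58055917e-05]), 'tool_pos': array([187.03533766, 543.23576538, 230.51508018]), 'ee_rot': array([-2.71439319e-04,  1.65134025e-01,  9.86270848e-01, -7.02826693e-04]), 'contact_force': array([ 0.88691542,  0.69149203, -0.59229681]), 'torque': array([ 0.02182135,  0.01984562, -0.00915066]), 'grasp_force': 0.0, 'opening': 85.6036384229998}
```

View pics/s1.png

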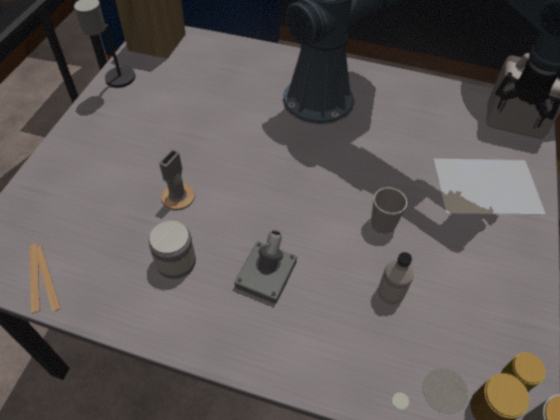

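View pics/t1.png

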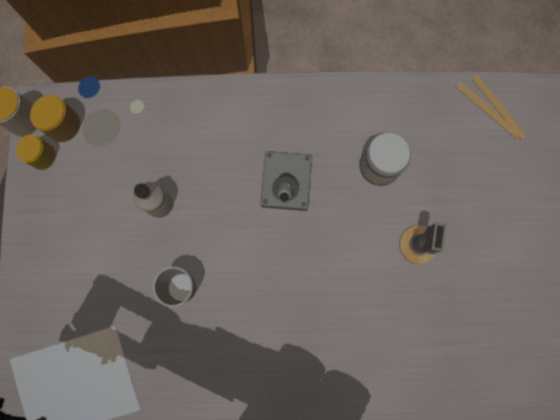

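The scene view shows the nozzle on its post at about (173,175), the spigot at (268,262) and the tin at (172,248). In the top view the nozzle mouth is at (437,237), the puck at (419,244) and the stub at (286,188). I'll measure these with the depth.

```bash
python3 - <<'E'
from h import *
np.set_printoptions(precision=1,suppress=True)
for s in('t1','s1'):
    c=load(s); uv,P=cloud(c)
    print(s,'cam',-cv2.Rodrigues(np.array(c['rvec'],float))[0].T@np.ravel(c['tvec']), 'f',K(c)[0,0])
    if s=='t1': seeds={'noz':(437,237),'puck':(410,247),'stub':(285,195),'base':(303,165),'tin':(388,153),'bot':(143,190),'cup':(160,275)}
    else: seeds={'noz':(172,160),'puck':(190,198),'stub':(275,235),'base':(275,283),'tin':(171,235),'bot':(404,260),'cup':(390,195)}
    for k,v in seeds.items(): print(k,pts(c,v)[0])
# clusters
T=[cloud(load(s))[1] for s in('t1','s1')]
n0=pts(load('t1'),(437,237))[0]
for n,P in zip('ts',T):
    q=P[(np.hypot(*(P[:,:2]-n0[:2]).T)<60)]
    for lo,hi in((12,25),(40,70),(70,95),(100,135),(135,152),(152,170)):
        m=q[(q[:,2]>lo)&(q[:,2]<hi)]
        if len(m)>4:
            d=m[:,:2]-m[:,:2].mean(0); w,V=np.linalg.eigh(np.cov(d.T)); print(n,lo,hi,len(m),m.mean(0),m.min(0),m.max(0),'ax',V[:,1],np.sqrt(w))
b0=pts(load('t1'),(287,185))[0]
for n,P in zip('ts',T):
    q=P[(np.hypot(*(P[:,:2]-b0[:2]).T)<110)]
    for lo,hi in((24,36),(50,62),(62,75),(75,90),(90,120)):
        m=q[(q[:,2]>lo)&(q[:,2]<hi)]
        if len(m)>4: print(n,lo,hi,len(m),m.mean(0),m.min(0),m.max(0))
    m=q[(q[:,2]>22)&(q[:,2]<36)]
    print(cv2.minAreaRect(m[:,:2].astype(np.float32)))
E
```

```text
t1 cam [ 399.9   50.9 1127. ] f 488.3503598264199
noz [ 506.5 -260.1  159.6]
puck [ 500.9 -240.2   18.1]
stub [610.8  44.5 108.3]
base [696.6   0.5  32.1]
tin [ 696.9 -180.9  115.5]
bot [617.8 335.7 161.5]
cup [447.3 315.7  88.1]
s1 cam [1254.4  242.9 1091.5] f 510.5871481724318
noz [ 510.8 -253.7  154.3]
puck [ 505.1 -227.3    5.5]
stub [618.2  49.6 112. ]
base [695.7  75.1  31.4]
tin [ 697.2 -176.6  119.1]
bot [624.2 342.3 157.7]
cup [386.6 285.4  77. ]
t 12 25 147 [ 503.2 -251.1   15.1] [ 466.1 -297.3   12. ] [ 547.9 -218.4   24.4] ax [-1.  -0.2] [13.4 21.2]
t 40 70 60 [ 502.7 -248.    54.7] [ 487.8 -257.3   40.6] [ 523.8 -243.6   69. ] ax [-1.  -0.2] [ 3.2 10.5]
t 70 95 86 [ 508.3 -249.4   82.7] [ 488.9 -258.5   70. ] [ 528.7 -244.1   94.3] ax [-1.   0.2] [3.  9.6]
t 100 135 137 [ 503.9 -252.4  117.4] [ 478.9 -266.7  100.1] [ 536.8 -246.2  134.3] ax [-1.   0.1] [ 4.2 17.4]
t 135 152 78 [ 503.6 -253.2  143.5] [ 478.8 -267.5  135.4] [ 535.  -246.3  152. ] ax [-1.  0.] [ 4.6 17.6]
t 152 170 334 [ 507.2 -263.1  158.9] [ 479.8 -281.6  152.8] [ 535.5 -246.9  164.9] ax [-1.   0.2] [ 7.5 15.9]
s 12 25 127 [ 519.5 -256.    16. ] [ 468.2 -301.8   12.1] [ 547.4 -219.3   24.8] ax [-0.5  0.9] [13.9 19.5]
s 40 70 111 [ 520.4 -256.2   55. ] [ 495.8 -280.9   40.2] [ 530.7 -241.8   69.9] ax [-0.5  0.9] [ 5. 12.]
s 70 95 118 [ 515.  -253.1   82.8] [ 486.2 -280.    70.2] [ 535.2 -243.3   94.8] ax [-0.9  0.4] [ 5.7 13. ]
s 100 135 201 [ 517.1 -257.8  117.3] [ 480.8 -281.7  100.4] [ 539.4 -245.8  134.9] ax [-0.9  0.4] [ 5.  18.6]
s 135 152 99 [ 517.9 -257.4  143.3] [ 484.3 -278.8  135.1] [ 537.8 -247.   151.9] ax [-0.9  0.4] [ 4.5 18.5]
s 152 170 182 [ 511.3 -262.7  157.3] [ 480.3 -279.1  152.1] [ 537.5 -246.9  163.1] ax [-1.   0.2] [ 7.3 16.2]
((0.0, 0.0), (0.0, 0.0), 0.0)
((0.0, 0.0), (0.0, 0.0), 0.0)
```

```bash
python3 - <<'E'
from h import *
np.set_printoptions(precision=2,suppress=True)
T=[cloud(load(s))[1] for s in('t1','s1')]
for n,P in zip('ts',T):
    q=P[(np.hypot(P[:,0]-508,P[:,1]+262)<50)&(P[:,2]>148)&(P[:,2]<170)]
    print(n,'mouth',cv2.minAreaRect(q[:,:2].astype(np.float32)),np.median(q[:,2]))
    q=P[(np.abs(P[:,0]-650)<120)&(np.abs(P[:,1]-40)<110)]
    m=q[(q[:,2]>22)&(q[:,2]<38)]
    print('base',len(m),cv2.minAreaRect(m[:,:2].astype(np.float32)),np.median(m[:,2]))
    m=q[q[:,2]>75]
    print('stub',len(m),m.mean(0),m.min(0),m.max(0))
c=cam('wrist')
s=arm.get_state();w,x,y,z=s['ee_rot'];Rt=R.from_quat([x,y,z,w])
Rc=cv2.Rodrigues(np.array(c['rvec'],float))[0]
cp=-Rc.T@np.ravel(c['tvec'])
print('cam in tool',Rt.inv().apply(cp-s['tool_pos']),'\ncam axes in tool (cols)\n',Rt.inv().as_matrix()@Rc.T, K(c)[0,0],c['dist'])
print(Rt.as_matrix())
a=load('s1')['frame'][200:320,200:340];b=load('t1')['frame'][130:250,220:360]
n=load('t1')['frame'][190:290,370:490];n2=load('s1')['frame'][130:230,120:240]
z=lambda i:cv2.resize(i,(400,300),interpolation=cv2.INTER_CUBIC)
im=np.vstack([np.hstack([z(a),z(b)]),np.hstack([z(n),z(n2)])])
cv2.imwrite('pics/z1.png',np.clip(im.astype(float)*1.8,0,255).astype(np.uint8))
E
```

```text
t mouth ((507.5487060546875, -263.7883605957031), (26.419164657592773, 55.26677322387695), 77.52273559570312) 158.73769302552492
base 2004 ((664.2849731445312, 39.98811340332031), (110.12303161621094, 131.88961791992188), 83.88818359375) 30.647809993562632
stub 310 [626.66  43.65  96.6 ] [598.79  21.37  75.  ] [662.89  63.25 117.14]
s mouth ((509.49029541015625, -263.77496337890625), (26.855344772338867, 58.70328140258789), 75.54020690917969) 157.2831346381867
base 1728 ((664.9115600585938, 42.07378387451172), (111.86505889892578, 132.46853637695312), 84.34713745117188) 31.05712779276768
stub 353 [632.62  47.32  92.88] [596.76  23.48  75.03] [666.06  65.01 116.31]
cam in tool [  78.59    0.35 -143.2 ] 
cam axes in tool (cols)
 [[ 0.   -0.95 -0.3 ]
 [ 1.    0.   -0.  ]
 [ 0.   -0.3   0.95]] 300.8897437298771 [-0.05  0.    0.    0.    0.  ]
[[-0.95  0.33 -0.  ]
 [ 0.33  0.95 -0.  ]
 [ 0.   -0.   -1.  ]]
```

View pics/z1.png

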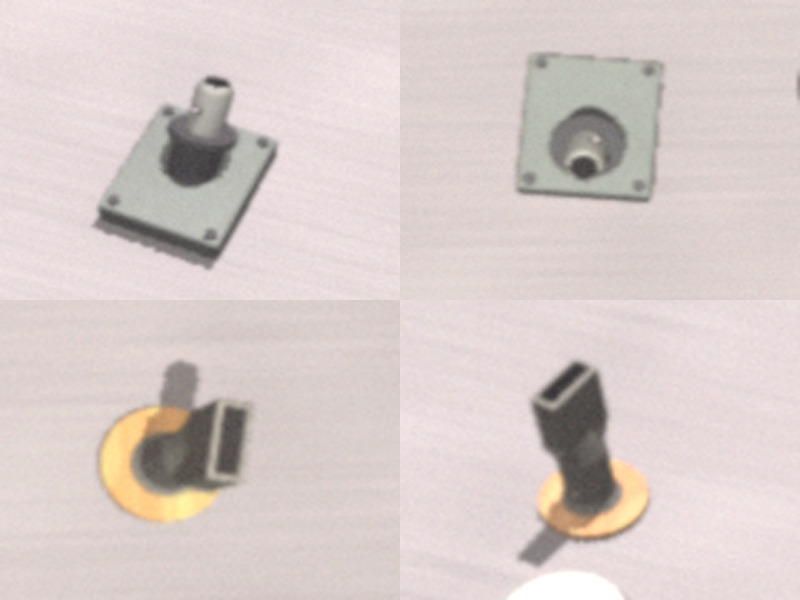

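The stub's button shows as a bump at scene pixel (268,244) and top pixel (291,186), so it sits on the −y side of the spigot's +x. The nozzle mouth is at (508,-264) with yaw about -0.235 rad. Next I move the wrist camera above the stub for a closer look.

```bash
M='python3 -m handwheel'
$M '{"offset":[[0.134,-0.131,0],[0.134,-0.131,0],[0.134,-0.131,0],[0.134,-0.131,0],[0.134,-0.131,0]],"dr":[[0,0,0.096],[0,0,0.096],[0,0,0.096],[0,0,0.096],[0,0,0.096]],"fingers":[0,0,0,0,0]}'
$M '{"offset":[[0.134,-0.131,0],[0.134,-0.131,0],[0.134,-0.131,0],[0.134,-0.131,0],[0.134,-0.131,0]],"dr":[[0,0,0],[0,0,0],[0,0,0],[0,0,0],[0,0,0]],"fingers":[0,0,0,0,0]}' >/dev/null
$M '{"offset":[[0.134,-0.131,0],[0.134,-0.131,0],[0.134,-0.131,0],[0.134,-0.131,0],[0.134,-0.131,0]],"dr":[[0,0,0],[0,0,0],[0,0,0],[0,0,0],[0,0,0]],"fingers":[0,0,0,0,0]}' >/dev/null
$M '{"offset":[[0.134,-0.131,-0.05],[0.134,-0.131,-0.05],[0.134,-0.131,-0.05],[0.134,-0.131,-0.05],[0.134,-0.131,-0.05]],"dr":[[0,0,0],[0,0,0],[0,0,0],[0,0,0],[0,0,0]],"fingers":[0,0,0,0,0]}'
python3 - <<'E'
from h import *
np.set_printoptions(precision=2,suppress=True)
print(arm.get_state()['qvel'])
c=cam('wrist','w1'); uv=proj(c,[[630,43,100]])[0]; print(uv)
cv2.imwrite('pics/w1z.png',cv2.resize(c['frame'],(800,600),interpolation=cv2.INTER_CUBIC))
E
```

```text
time_s: 0.57
tool_pos: [323.7, 409.8, 231.1]
ee_rot: [0.0, 0.119, 0.993, -0.001]
contact_force: [0.0, 0.7, -0.9]
opening: 85.4
grasp_force: 0.0
time_s: 1.82
tool_pos: [724.6, 16.4, 179.2]
ee_rot: [-0.001, 0.119, 0.993, -0.0]
contact_force: [0.5, 0.1, 0.3]
opening: 85.5
grasp_force: 0.0
[-0.25  0.53 -0.6   0.01  0.09 -0.25]
[278.65  85.21]
```

View pics/w1z.png

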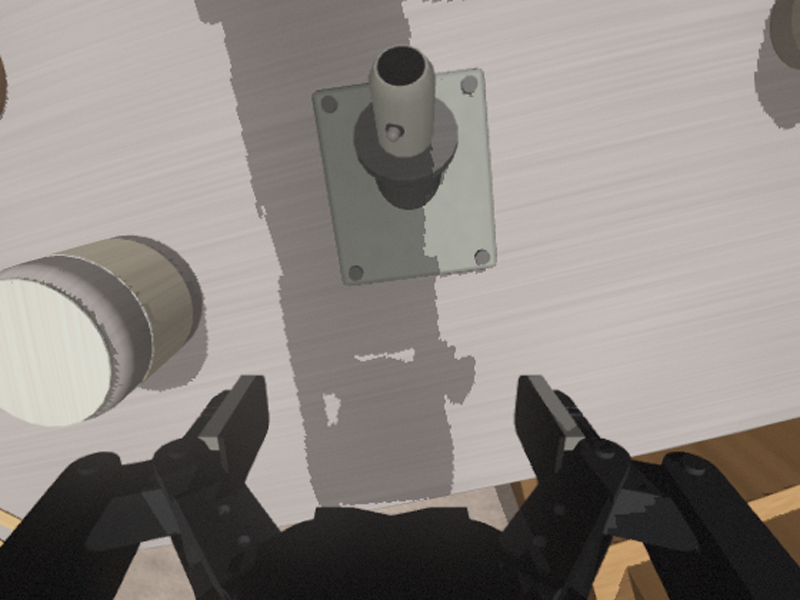

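The wrist view shows the stub tip at enlarged pixel (401,66) and the button at (395,130), slightly left (−y) of the stub's midline. I fit the stub's axis and button angle from this.

```bash
cat > fit.py <<'E'
from h import *
from scipy.optimize import least_squares
np.set_printoptions(precision=3,suppress=True)
def Rs(yaw): # spigot frame
    return (R.from_euler('z',yaw)*R.from_euler('y',-np.radians(32))).as_matrix()
c=cam('wrist','w2'); print('tip predicted px move',proj(load('w1'),[[600,46,106]])-proj(c,[[600,46,106]]))
def fit(P,name):
    P=P[(np.abs(P[:,0]-630)<60)&(np.abs(P[:,1]-42)<50)&(P[:,2]>60)]
    x=np.array([630,42,64,-.1])
    for k in range(4):
        L=(P-x[:3])@Rs(x[3]); m=(L[:,2]>5)&(L[:,2]<42)&(np.hypot(L[:,0],L[:,1])<20 if k>1 else np.hypot(L[:,0],L[:,1])<26)
        Q=P[m]
        def f(p):
            L=(Q-[p[0],p[1],64])@Rs(p[2]); return np.hypot(L[:,0],L[:,1])-16
        r=least_squares(f,[x[0],x[1],x[3]],loss='soft_l1'); x=np.array([*r.x[:2],64,r.x[2]])
    print(name,x,len(Q),np.sqrt(np.mean(r.fun**2)))
    return x
X={}
for s in('w2','w1','t1','s1'): X[s]=fit(cloud(load(s))[1],s)
# base rectangle in wrist
P=cloud(c)[1];P=P[(np.abs(P[:,0]-660)<110)&(np.abs(P[:,1]-40)<90)&(P[:,2]>22)&(P[:,2]<38)]
print('base w2',cv2.minAreaRect(P[:,:2].astype(np.float32)))
def btn(c,uv,x):
    o=pts(c,[uv],[1.])[0]; cp=-cv2.Rodrigues(np.array(c['rvec'],float))[0].T@np.ravel(c['tvec'])
    L0=(cp-x[:3])@Rs(x[3]); d=(o-cp)@Rs(x[3])
    # ray meets cylinder r=20
    for r in(16,19,22):
        a=d[0]**2+d[1]**2;b=L0[0]*d[0]+L0[1]*d[1];q=L0[0]**2+L0[1]**2-r*r
        D=b*b-a*q
        if D>0:
            t=(-b-np.sqrt(D))/a;p=L0+t*d; print(r,'ang',np.arctan2(p[1],p[0]),'h',p[2])
        else: print(r,'miss',D)
for s,uv in(('w1',(276.5,91)),('t1',(291,186)),('s1',(268,244))): print(s);btn(load(s),uv,X[s])
E
python3 fit.py
```

```text
tip predicted px move [[-4.293  4.317]]
w2 [633.423  46.356  64.     -0.119] 1342 0.6168837897352007
w1 [633.445  46.293  64.     -0.117] 1281 0.6032653937938968
t1 [634.922  42.801  64.     -0.121] 79 1.062398952174616
s1 [634.313  45.417  64.     -0.058] 186 1.6888291691863744
base w2 ((662.8814697265625, 43.37922668457031), (110.7818603515625, 130.37002563476562), 83.95628356933594)
w1
16 ang -0.34969599219342384 h 24.00703949584897
19 ang -0.2971762648244352 h 28.315948428511604
22 ang -0.2594650340564465 h 32.57109953398191
t1
16 ang -0.8384598171638931 h 10.777291462382436
19 ang -0.6831903703609595 h 22.355701371352325
22 ang -0.5813417872050596 h 32.822550302693
s1
16 ang -0.5162104887900869 h 22.74620583322644
19 ang -0.3793976494655529 h 24.626332592132712
22 ang -0.2876986646493733 h 26.362031418735114
```

```bash
python3 - <<'E'
from h import *
c=load('w2'); print(proj(c,[[630,43,100]]))
cv2.imwrite('pics/w2c.png',cv2.resize(c['frame'][30:130,220:353],(800,600),interpolation=cv2.INTER_CUBIC))
E
```

```text
[[282.88034977  81.6730115 ]]
```

View pics/w2c.png

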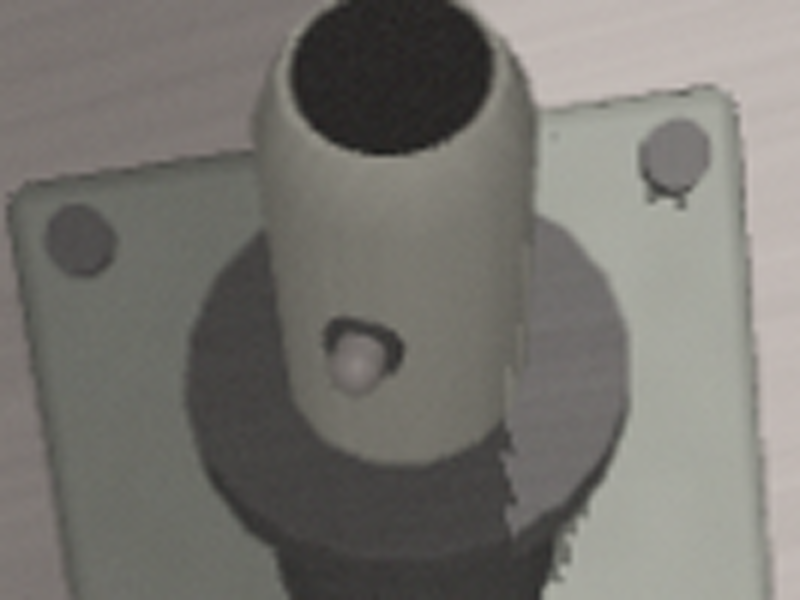

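The enlarged crop shows the button's dome at crop pixel (356,362), which is wrist pixel (279.2,90.3). The dark bore around it is at about (364,345).

```bash
sed -i "s/^c=cam('wrist','w2').*/c=load('w2')/; /^for s,uv in/d" fit.py; cat >> fit.py <<'E'
x=X['w2']
for a in np.arange(-.5,0,.1):
    q=x[:3]+Rs(x[3])@np.array([22*np.cos(a),22*np.sin(a),24]); b=x[:3]+Rs(x[3])@np.array([16*np.cos(a),16*np.sin(a),24])
    f=lambda p:(proj(c,p)[0]-[220,30])*6.0
    print(a.round(2),f(q),f(b))
E
python3 fit.py; python3 - <<'E'
from h import *
print(arm.get_state()['tool_pos'])
E
```

```text
w2 [633.423  46.356  64.     -0.119] 1342 0.6168837897352007
w1 [633.445  46.293  64.     -0.117] 1281 0.6032653937938968
t1 [634.922  42.801  64.     -0.121] 79 1.062398952174616
s1 [634.313  45.417  64.     -0.058] 186 1.6888291691863744
base w2 ((662.8814697265625, 43.37922668457031), (110.7818603515625, 130.37002563476562), 83.95628356933594)
-0.5 [325.188 381.66 ] [344.713 340.965]
-0.4 [342.69  386.413] [357.373 344.35 ]
-0.3 [360.787 389.632] [370.448 346.634]
-0.2 [379.283 391.278] [383.801 347.79 ]
-0.1 [397.981 391.326] [397.29  347.801]
[724.19277626  15.25148734 177.69788468]
```

```bash
M='python3 -m handwheel'
$M '{"offset":[[-0.02,-0.02,0.03],[-0.108,-0.14,0.03],[-0.108,-0.14,0.03],[-0.108,-0.14,0.03],[-0.108,-0.14,0.03]],"dr":[[0,0,0],[0,0,0],[0,0,0],[0,0,0],[0,0,0]],"fingers":[0,0,0,0,0]}' >/dev/null
$M '{"offset":[[-0.108,-0.14,0],[-0.108,-0.14,0],[-0.108,-0.14,0],[-0.108,-0.14,0],[-0.108,-0.14,0]],"dr":[[0,0,0],[0,0,0],[0,0,0],[0,0,0],[0,0,0]],"fingers":[0,0,0,0,0]}'
python3 - <<'E'
from h import *
np.set_printoptions(precision=2,suppress=True)
c=cam('wrist');c=cam('wrist','w3'); s=arm.get_state();print(s['tool_pos'],s['ee_rot'])
P=cloud(c)[1]
q=P[(np.hypot(P[:,0]-508,P[:,1]+262)<45)&(P[:,2]>150)&(P[:,2]<166)]
print('mouth',len(q),cv2.minAreaRect(q[:,:2].astype(np.float32)),np.median(q[:,2]))
q=P[(np.hypot(P[:,0]-508,P[:,1]+262)<45)&(P[:,2]>105)&(P[:,2]<166)]
print('fish',len(q),cv2.minAreaRect(q[:,:2].astype(np.float32)))
E
```

```text
time_s: 2.75
tool_pos: [504.0, -263.7, 211.4]
ee_rot: [-0.001, 0.119, 0.993, -0.001]
contact_force: [1.2, 0.0, 1.1]
opening: 85.4
grasp_force: 0.0
[ 505.96 -261.62  211.47] [0.   0.12 0.99 0.  ]
mouth 2525 ((506.0360412597656, -261.8560791015625), (23.973386764526367, 55.93038558959961), 78.1193618774414) 158.5570029353667
fish 2916 ((506.00628662109375, -261.8498229980469), (23.973386764526367, 55.9912223815918), 78.1193618774414)
```

View pics/w3.png

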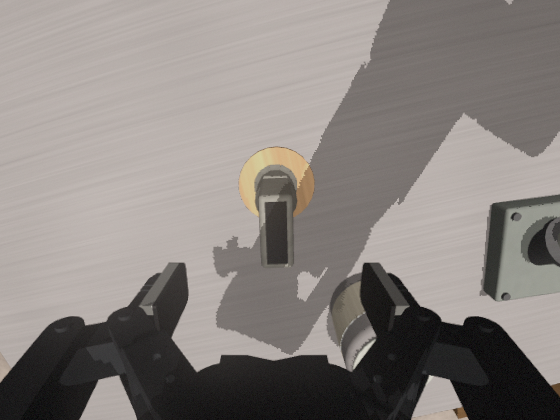

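The wrist view shows the nozzle mouth at (276,233), centred under the gripper. It measures (506.0,-261.9,158.6) and 24 x 56 mm, as given. I turn 0.03 rad, descend and close.

```bash
M='python3 -m handwheel'
$M '{"offset":[[0,0,-0.03],[0,0,-0.06],[0,0,-0.085],[0,0,-0.094],[0,0,-0.094]],"dr":[[0,0,0.03],[0,0,0.03],[0,0,0.03],[0,0,0.03],[0,0,0.03]],"fingers":[0,0,0,0,0]}'
$M '{"offset":[[0,0,0],[0,0,0],[0,0,0],[0,0,0],[0,0,0]],"dr":[[0,0,0],[0,0,0],[0,0,0],[0,0,0],[0,0,0]],"fingers":[1,1,1,1,1]}'
$M '{"offset":[[0,0,0],[0,0,0],[0,0,0],[0,0,0],[0,0,0]],"dr":[[0,0,0],[0,0,0],[0,0,0],[0,0,0],[0,0,0]],"fingers":[1,1,1,1,1]}'
```

```text
time_s: 3.27
tool_pos: [506.4, -257.6, 114.6]
ee_rot: [-0.002, 0.102, 0.995, 0.002]
contact_force: [0.3, -0.2, -0.2]
opening: 85.8
grasp_force: 0.0
time_s: 3.68
tool_pos: [507.9, -260.8, 118.5]
ee_rot: [0.001, 0.103, 0.995, -0.001]
contact_force: [0.8, 0.3, 0.9]
opening: 25.6
grasp_force: 0.2
time_s: 4.1
tool_pos: [507.9, -260.6, 118.4]
ee_rot: [0.001, 0.103, 0.995, -0.0]
contact_force: [0.3, 1.3, 5.2]
opening: 23.6
grasp_force: 61.1
```

```bash
cat > plan.py <<'E'
from h import *
import sys
np.set_printoptions(precision=4,suppress=True)
ORG=np.array([634,47,64.]);YAW=-.11;OFF=np.array([1,0,110.4])
S=(R.from_euler('z',YAW)*R.from_euler('y',-np.radians(32)))
F=R.from_matrix(np.diag([-1.,1,-1]))
def target(h,phi,org=ORG):  # rim height h above collar, hole angle phi
    N=S*R.from_euler('z',phi); return org+S.apply([0,0,h])+N.apply(OFF), N*F
def now():
    s=arm.get_state();w,x,y,z=s['ee_rot'];return s['tool_pos'],R.from_quat([x,y,z,w]),s
def delta(h,phi):
    p,T,s=now();tp,Tt=target(h,phi);print('to',h,phi,'off m',(tp-p)/1000,'dr',(Tt*T.inv()).as_rotvec())
def rel():
    p,T,s=now();N=T*F;L=S.inv().apply(p-N.apply(OFF)-ORG);e=(S.inv()*N).as_rotvec()
    print('t',s['time_s'],'rim in spigot',L,'rot',e,'F spig',S.inv().apply(s['contact_force']),'M',S.inv().apply(s['torque']),'grip',s['grasp_force'],s['opening'])
if __name__=='__main__':
    rel()
    for a in sys.argv[1:]: delta(*map(float,a.split(',')))
    print('z axis m/mm',S.apply([0,0,1]),'x',S.apply([1,0,0]),'y',S.apply([0,1,0]))
E
M='python3 -m handwheel'
$M '{"offset":[[0,0,0.02],[0,0,0.05],[0,0,0.09],[0,0,0.125],[0,0,0.16]],"dr":[[0,0,0],[0,0,0],[0,0,0],[0,0,0],[0,0,0]],"fingers":[1,1,1,1,1]}'
python3 plan.py 75,-0.33
```

```text
time_s: 4.52
tool_pos: [506.8, -260.2, 278.5]
ee_rot: [-0.0, 0.103, 0.995, 0.0]
contact_force: [0.9, 0.3, -1.6]
opening: 23.5
grasp_force: 60.3
t 4.5167 rim in spigot [ -24.3736 -319.1826  138.0342] rot [-0.0266  0.5589 -0.0936] F spig [-0.1174  0.3923 -1.844 ] M [-0.039  -0.0557  0.0372] grip 60.33071279525757 23.46900916172495
to 75.0 -0.33 off m [ 0.0303  0.3176 -0.0568] dr [ 0.0035 -0.5605 -0.2279]
z axis m/mm [-0.5267  0.0582  0.848 ] x [ 0.8429 -0.0931  0.5299] y [0.1098 0.994  0.    ]
```

```bash
M='python3 -m handwheel'
$M '{"offset":[[0,0.03,0],[0,0.06,0],[0,0.095,0],[0,0.13,0],[0,0.165,0]],"dr":[[0,-0.112,-0.046],[0.001,-0.224,-0.092],[0.002,-0.336,-0.138],[0.003,-0.448,-0.184],[0.003,-0.56,-0.228]],"fingers":[1,1,1,1,1]}' >/dev/null
$M '{"offset":[[0.006,0.03,0],[0.012,0.06,-0.01],[0.018,0.09,-0.02],[0.024,0.12,-0.035],[0.03,0.153,-0.048]],"dr":[[0,0,0],[0,0,0],[0,0,0],[0,0,0],[0,0,0]],"fingers":[1,1,1,1,1]}' >/dev/null
$M '{"offset":[[0,0,0],[0,0,0]],"dr":[[0,0,0],[0,0,0]],"fingers":[1,1]}' 
python3 plan.py 60,-0.33
python3 - <<'E'
from h import *
c=cam('wrist','w4');d=cam('scene','s2')
im=np.vstack([np.hstack([cv2.resize(c['frame'],(800,600))[0:300]]),np.hstack([cv2.resize(d['frame'][150:300,170:370],(400,300)),cv2.resize(cam('top','t2')['frame'][100:250,190:390],(400,300))])])
cv2.imwrite('pics/v4.png',im)
E
```

```text
time_s: 5.52
tool_pos: [535.9, 60.1, 227.2]
ee_rot: [0.272, 0.208, 0.939, 0.03]
contact_force: [1.2, 0.6, -1.5]
opening: 23.2
grasp_force: 60.2
t 5.5167 rim in spigot [ 1.228   2.7571 80.468 ] rot [ 0.0007  0.004  -0.3254] F spig [ 0.1553  0.7643 -1.8117] M [-0.0336  0.4077 -0.0572] grip 60.2147912979126 23.19898446872255
to 60.0 -0.33 off m [ 0.0091 -0.0036 -0.0182] dr [ 0.0009 -0.0039 -0.0046]
z axis m/mm [-0.5267  0.0582  0.848 ] x [ 0.8429 -0.0931  0.5299] y [0.1098 0.994  0.    ]
```

View pics/v4.png

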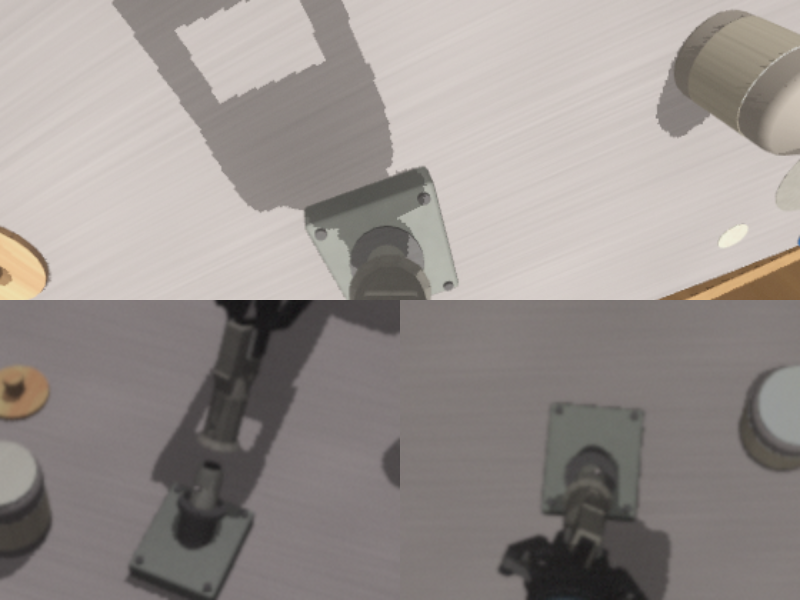

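The three views show the nozzle poised over the stub. In the scene part the rim is at (222,440) with the stub tip at (212,468), on a common axis. I advance along the axis with small force checks.

```bash
M='python3 -m handwheel'
$M '{"offset":[[0.004,-0.003,-0.007],[0.0085,-0.0036,-0.016],[0.012,-0.004,-0.022],[0.015,-0.0042,-0.027],[0.017,-0.0045,-0.031]],"dr":[[0,0,0],[0,0,0],[0,0,0],[0,0,0],[0,0,0]],"fingers":[1,1,1,1,1]}' >/dev/null
$M '{"offset":[[0,0,0],[0,0,0]],"dr":[[0,0,0],[0,0,0]],"fingers":[1,1]}' 
python3 plan.py 36,-0.33
```

```text
time_s: 6.25
tool_pos: [554.2, 52.9, 197.9]
ee_rot: [0.274, 0.21, 0.938, 0.03]
contact_force: [-0.1, 0.4, -1.7]
opening: 23.3
grasp_force: 60.2
t 6.25 rim in spigot [ 2.1883 -2.7347 45.5282] rot [-0.0012  0.0003 -0.3301] F spig [-1.0007  0.3643 -1.3235] M [ 0.0347  0.4206 -0.0164] grip 60.17781615257263 23.326938760102
to 36.0 -0.33 off m [ 0.0034  0.0022 -0.0093] dr [ 0.0009 -0.0006  0.0007]
z axis m/mm [-0.5267  0.0582  0.848 ] x [ 0.8429 -0.0931  0.5299] y [0.1098 0.994  0.    ]
```

```bash
M='python3 -m handwheel'
$M '{"offset":[[0.001,0.002,-0.003],[0.002,0.0022,-0.006],[0.0034,0.0022,-0.0093],[0.0034,0.0022,-0.0093],[0.0034,0.0022,-0.0093]],"dr":[[0,0,0],[0,0,0],[0,0,0],[0,0,0],[0,0,0]],"fingers":[1,1,1,1,1]}' 
python3 plan.py 28,-0.33
```

```text
time_s: 6.67
tool_pos: [557.5, 55.5, 188.7]
ee_rot: [0.274, 0.21, 0.938, 0.03]
contact_force: [-0.4, -0.1, -1.5]
opening: 23.2
grasp_force: 60.2
t 6.6667 rim in spigot [-0.1598  0.314  36.0856] rot [-0.0008  0.0002 -0.3294] F spig [-1.1085 -0.1362 -1.0753] M [0.0083 0.3668 0.0116] grip 60.197296142578125 23.210768891942138
to 28.0 -0.33 off m [ 0.0043 -0.0009 -0.0068] dr [ 0.0009 -0.0004 -0.0001]
z axis m/mm [-0.5267  0.0582  0.848 ] x [ 0.8429 -0.0931  0.5299] y [0.1098 0.994  0.    ]
```

```bash
M='python3 -m handwheel'
$M '{"offset":[[0.0015,-0.0003,-0.0024],[0.003,-0.0006,-0.0048],[0.0043,-0.0009,-0.0068],[0.0043,-0.0009,-0.0068],[0.0043,-0.0009,-0.0068]],"dr":[[0,0,0],[0,0,0],[0,0,0],[0,0,0],[0,0,0]],"fingers":[1,1,1,1,1]}' >/dev/null
python3 plan.py 20,-0.33
```

```text
t 7.0833 rim in spigot [ 0.0446 -0.315  27.9658] rot [-0.001   0.0001 -0.3297] F spig [-0.899  -0.8397 -1.5302] M [-0.0197  0.4137 -0.0094] grip 60.197153091430664 22.96619187494323
to 20.0 -0.33 off m [ 0.0042 -0.0002 -0.0068] dr [ 0.0009 -0.0004  0.0002]
z axis m/mm [-0.5267  0.0582  0.848 ] x [ 0.8429 -0.0931  0.5299] y [0.1098 0.994  0.    ]
```

```bash
M='python3 -m handwheel'
$M '{"offset":[[0.0014,-0.0001,-0.0023],[0.0028,-0.0002,-0.0046],[0.0042,-0.0003,-0.0068],[0.0042,-0.0003,-0.0068],[0.0042,-0.0003,-0.0068]],"dr":[[0,0,0],[0,0,0],[0,0,0],[0,0,0],[0,0,0]],"fingers":[1,1,1,1,1]}' >/dev/null
python3 plan.py 12,-0.33
```

```text
t 7.5 rim in spigot [ 0.7621 -0.1993 20.1211] rot [-0.0009 -0.0011 -0.3297] F spig [ 0.2295 -0.2271 -1.9406] M [-0.1314  0.0577  0.0136] grip 60.19451379776001 23.239620458099736
to 12.0 -0.33 off m [ 0.0037 -0.0003 -0.0072] dr [0.0011 0.0008 0.0003]
z axis m/mm [-0.5267  0.0582  0.848 ] x [ 0.8429 -0.0931  0.5299] y [0.1098 0.994  0.    ]
```

```bash
M='python3 -m handwheel'
$M '{"offset":[[0.0014,-0.0001,-0.0024],[0.0028,-0.0002,-0.0048],[0.0039,-0.0003,-0.0072],[0.0039,-0.0003,-0.0072],[0.0039,-0.0003,-0.0072]],"dr":[[0,0,0],[0,0,0],[0,0,0],[0,0,0],[0,0,0]],"fingers":[1,1,1,1,1]}' >/dev/null
python3 plan.py 5,-0.33
```

```text
t 7.9167 rim in spigot [ 0.4569 -0.178  11.8815] rot [-0.0009 -0.0015 -0.3296] F spig [ 1.6976 -1.1601 -1.8616] M [-0.213  -0.3141 -0.0127] grip 59.93759214878082 23.032758154569958
to 5.0 -0.33 off m [ 0.0034 -0.0003 -0.006 ] dr [0.0013 0.0012 0.0003]
z axis m/mm [-0.5267  0.0582  0.848 ] x [ 0.8429 -0.0931  0.5299] y [0.1098 0.994  0.    ]
```

```bash
M='python3 -m handwheel'
$M '{"offset":[[0.0013,-0.0001,-0.0021],[0.0026,-0.0002,-0.0042],[0.0036,-0.0003,-0.006],[0.0036,-0.0003,-0.006],[0.0036,-0.0003,-0.006]],"dr":[[0,0,0],[0,0,0],[0,0,0],[0,0,0],[0,0,0]],"fingers":[1,1,1,1,1]}' >/dev/null
python3 plan.py 0,-0.33
```

```text
t 8.3333 rim in spigot [-0.41   -0.1071  4.7442] rot [-0.0011 -0.0003 -0.3298] F spig [ 2.9491 -1.1563 -3.4022] M [-0.4336 -0.3672 -0.0734] grip 59.929786920547485 22.987734426955015
to 0.0 -0.33 off m [ 0.0028 -0.0003 -0.0038] dr [ 0.0011 -0.      0.0004]
z axis m/mm [-0.5267  0.0582  0.848 ] x [ 0.8429 -0.0931  0.5299] y [0.1098 0.994  0.    ]
```

```bash
M='python3 -m handwheel'
$M '{"offset":[[0.0009,-0.0001,-0.0014],[0.0018,-0.0002,-0.0028],[0.0026,-0.0003,-0.0042],[0.0026,-0.0003,-0.0042],[0.0026,-0.0003,-0.0042]],"dr":[[0,0,0],[0,0,0],[0,0,0],[0,0,0],[0,0,0]],"fingers":[1,1,1,1,1]}' >/dev/null
python3 plan.py -3,-0.33
```

```text
t 8.75 rim in spigot [-1.3756  0.1862 -0.2574] rot [-0.001   0.0012 -0.3297] F spig [ 0.016  -0.8794 -2.6121] M [-0.1161  0.0841 -0.0745] grip 60.216718912124634 23.423710102133523
to -3.0 -0.33 off m [ 0.0024 -0.0005 -0.0017] dr [ 0.0007 -0.0014  0.0002]
z axis m/mm [-0.5267  0.0582  0.848 ] x [ 0.8429 -0.0931  0.5299] y [0.1098 0.994  0.    ]
```

```bash
M='python3 -m handwheel'
$M '{"offset":[[0.0006,-0.0001,-0.0007],[0.0012,-0.0001,-0.0012],[0.0018,-0.0002,-0.0018],[0.0018,-0.0002,-0.0018]],"dr":[[0,0,0],[0,0,0],[0,0,0],[0,0,0]],"fingers":[1,1,1,1]}' >/dev/null
python3 plan.py -5,-0.33
```

```text
t 9.0833 rim in spigot [-0.669   0.2165 -1.3342] rot [-0.0013  0.0018 -0.3288] F spig [-6.2923 -3.9867 26.7107] M [-0.6902  1.7088 -0.0899] grip 64.0504789352417 23.428653666574515
to -5.0 -0.33 off m [ 0.0023 -0.0006 -0.0029] dr [ 0.0013 -0.0022 -0.0005]
z axis m/mm [-0.5267  0.0582  0.848 ] x [ 0.8429 -0.0931  0.5299] y [0.1098 0.994  0.    ]
```

Home against the collar, with 27 N axial force at rim height about −1.3 mm as measured. Now I turn slowly about the stub axis to feel for the latch.

```bash
M='python3 -m handwheel'
$M '{"offset":[[-0.0002,0,0.0004],[-0.0002,0,0.0004],[-0.0002,0,0.0004],[-0.0002,0,0.0004]],"dr":[[-0.016,0.002,0.025],[-0.032,0.003,0.051],[-0.047,0.005,0.076],[-0.063,0.007,0.102]],"fingers":[1,1,1,1]}' >/dev/null
python3 plan.py
$M '{"offset":[[0,0,0],[0,0,0]],"dr":[[0.021,-0.002,-0.034],[0.042,-0.005,-0.068]],"fingers":[1,1]}' >/dev/null
python3 plan.py
$M '{"offset":[[0,0,0],[0,0,0]],"dr":[[0.021,-0.002,-0.034],[0.042,-0.005,-0.068]],"fingers":[1,1]}' >/dev/null
python3 plan.py
$M '{"offset":[[0,0,0],[0,0,0]],"dr":[[0.021,-0.002,-0.034],[0.042,-0.005,-0.068]],"fingers":[1,1]}' >/dev/null
python3 plan.py
```

```text
t 9.4167 rim in spigot [-0.0735 -0.8057 -1.2123] rot [-0.0017  0.0006 -0.2087] F spig [-4.2948 -7.4459 18.3068] M [-1.5895  1.0117 -0.6651] grip 63.01391243934631 23.235904158626955
z axis m/mm [-0.5267  0.0582  0.848 ] x [ 0.8429 -0.0931  0.5299] y [0.1098 0.994  0.    ]
t 9.5833 rim in spigot [-0.182  -0.3349 -1.2446] rot [-0.0015  0.0005 -0.2906] F spig [-4.6866 -2.8844 16.7659] M [-0.3716  1.1712  0.2127] grip 62.717084884643555 23.506021563480097
z axis m/mm [-0.5267  0.0582  0.848 ] x [ 0.8429 -0.0931  0.5299] y [0.1098 0.994  0.    ]
t 9.75 rim in spigot [-0.5155  0.4883 -1.2725] rot [-0.0008  0.0007 -0.371 ] F spig [-3.9049  0.8353 16.984 ] M [0.4832 1.1238 0.2312] grip 62.73688316345215 23.30382282633839
z axis m/mm [-0.5267  0.0582  0.848 ] x [ 0.8429 -0.0931  0.5299] y [0.1098 0.994  0.    ]
t 9.9167 rim in spigot [-0.1239  0.9243 -1.2447] rot [-0.0004 -0.0002 -0.451 ] F spig [-2.8262  0.2829 15.1999] M [0.4964 0.9357 0.257 ] grip 62.424495220184326 22.98442371371192
z axis m/mm [-0.5267  0.0582  0.848 ] x [ 0.8429 -0.0931  0.5299] y [0.1098 0.994  0.    ]
```

```bash
M='python3 -m handwheel'
for i in 1 2 3 4 5 6 7 8; do
$M '{"offset":[[0,0,0],[0,0,0]],"dr":[[-0.011,0.001,0.017],[-0.021,0.002,0.034]],"fingers":[1,1]}' >/dev/null
python3 plan.py | head -1 | cut -c1-200
done
```

```text
t 10.0833 rim in spigot [ 0.3987  0.7906 -1.2329] rot [-0.0001 -0.0014 -0.409 ] F spig [-2.286   0.055  12.8797] M [ 0.0409  0.6418 -0.1102] grip 62.10609197616577 23.359313337490494
t 10.25 rim in spigot [ 0.8102  0.6067 -1.2389] rot [ 0.0001 -0.0023 -0.3689] F spig [-2.1272 -1.0684 12.2356] M [-0.1252  0.5967 -0.2587] grip 62.13775277137756 23.59801838835873
t 10.4167 rim in spigot [ 0.9075  0.2821 -1.2429] rot [-0.0001 -0.0027 -0.3292] F spig [-2.5532 -4.188  13.2858] M [-0.5679  0.5948 -0.3203] grip 62.121098041534424 23.38730445165909
t 10.5833 rim in spigot [ 0.9968 -0.0029 -1.2118] rot [-0.0002 -0.0031 -0.2893] F spig [-2.0387 -3.4944 12.5183] M [-0.7524  0.6434 -0.3673] grip 62.248220443725586 22.932153610553637
t 10.75 rim in spigot [ 0.8596 -0.2418 -1.2248] rot [-0.0002 -0.003  -0.2496] F spig [-2.3417 -5.0211 15.0604] M [-1.0924  0.7449 -0.618 ] grip 62.48905956745148 23.48194728536891
t 10.9167 rim in spigot [ 0.606  -0.5057 -1.2383] rot [-0.0003 -0.0028 -0.21  ] F spig [-4.2945 -7.7694 17.4091] M [-1.4602  0.9621 -0.6802] grip 62.78438687324524 23.15332316736277
t 11.0833 rim in spigot [ 0.3535 -0.7173 -1.246 ] rot [-0.0003 -0.0026 -0.1704] F spig [-5.2494 -8.5498 18.6033] M [-1.703   1.1268 -0.9132] grip 63.167869448661804 23.238648614541518
t 11.25 rim in spigot [ 0.1681 -0.8636 -1.2421] rot [-0.0002 -0.0025 -0.131 ] F spig [-5.0965 -8.843  19.7259] M [-1.926   1.2475 -1.2603] grip 63.82887303829193 23.46740211292509
```

```bash
M='python3 -m handwheel'
$M '{"offset":[[0,0,0],[0,0,0],[0,0,0],[0,0,0],[0,0,0]],"dr":[[0.034,-0.004,-0.054],[0.067,-0.007,-0.108],[0.101,-0.011,-0.163],[0.135,-0.015,-0.217],[0.169,-0.019,-0.271]],"fingers":[1,1,1,1,1]}' >/dev/null
python3 plan.py | head -1 | cut -c1-200
for i in 1 2 3 4; do
$M '{"offset":[[0,0,0],[0,0,0]],"dr":[[0.011,-0.001,-0.017],[0.021,-0.002,-0.034]],"fingers":[1,1]}' >/dev/null
python3 plan.py | head -1 | cut -c1-200
done
python3 - <<'E'
from h import *
d=cam('scene','s3');t=cam('top','t3')
f=lambda c,P,w:(lambda u:cv2.resize(c['frame'][u[1]-w*3//4:u[1]+w*3//4,u[0]-w:u[0]+w],(400,300),interpolation=cv2.INTER_CUBIC))(proj(c,P)[0].astype(int))
P=[[634,47,95]]
cv2.imwrite('pics/v5.png',np.clip(np.hstack([f(d,P,32),f(t,P,32)])*1.8,0,255).astype(np.uint8))
E
```

```text
t 11.6667 rim in spigot [-0.1308  0.9589 -1.2708] rot [ 0.0012 -0.0025 -0.4519] F spig [-3.5799  1.5368 15.2976] M [0.2896 1.0699 0.2404] grip 62.65928506851196 23.463929251077772
t 11.8333 rim in spigot [ 0.0656  0.9687 -1.2689] rot [ 0.0009 -0.0025 -0.4898] F spig [-3.0445  1.2218 15.1057] M [0.3903 0.9948 0.2651] grip 62.43218779563904 23.298386872375623
t 12.0 rim in spigot [ 0.4947  1.0283 -1.2396] rot [ 0.0008 -0.003  -0.5294] F spig [-1.4229  1.3982 13.4615] M [0.5598 0.76   0.329 ] grip 62.16980338096619 23.364501841456303
t 12.1667 rim in spigot [ 1.099   0.977  -1.2368] rot [ 0.0007 -0.0037 -0.5691] F spig [-1.3283  1.5263 11.9396] M [0.6038 0.4866 0.6002] grip 62.01349854469299 23.354091371624758
t 12.3333 rim in spigot [ 1.1438  0.9598 -1.2276] rot [ 0.0004 -0.0036 -0.6081] F spig [-1.5666  0.9131 10.434 ] M [0.6246 0.4548 0.8786] grip 62.12452054023743 23.368297775759544
```

View pics/v5.png

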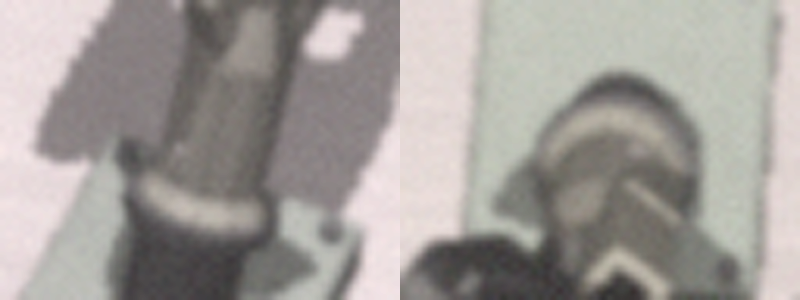

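The scene crop shows the flare seated on the collar, with a bright speck at (180,150) where the button should be. Torque rises elastically at both ends (about −0.28 and −0.53 rad) well above friction, so it is latched. I return to the middle and release.

```bash
M='python3 -m handwheel'
$M '{"offset":[[0,0,0],[0,0,0],[0,0,0],[0,0,0],[0,0,0]],"dr":[[-0.026,0.003,0.042],[-0.052,0.006,0.084],[-0.078,0.009,0.126],[-0.104,0.012,0.168],[-0.104,0.012,0.168]],"fingers":[1,1,1,1,1]}' >/dev/null
python3 plan.py | head -1
$M '{"offset":[[0,0,0],[0,0,0],[0,0,0],[0,0,0],[0,0,0]],"dr":[[0,0,0],[0,0,0],[0,0,0],[0,0,0],[0,0,0]],"fingers":[0.8,0.6,0.4,0.2,0]}' >/dev/null
$M '{"offset":[[0,0,0],[0,0,0],[0,0,0],[0,0,0],[0,0,0]],"dr":[[0,0,0],[0,0,0],[0,0,0],[0,0,0],[0,0,0]],"fingers":[0,0,0,0,0]}'
python3 plan.py | head -1
```

```text
t 12.85 rim in spigot [ 1.0312  0.6479 -1.2329] rot [ 0.0007 -0.003  -0.4091] F spig [-1.4514 -1.3516 11.6782] M [0.0849 0.56   0.1308] grip 62.01807260513306 23.58126970803874
time_s: 13.68
tool_pos: [577.9, 53.0, 156.5]
ee_rot: [0.274, 0.248, 0.928, 0.041]
contact_force: [-0.1, 0.2, -0.5]
opening: 85.5
grasp_force: 0.0
t 13.6833 rim in spigot [ 0.5078  0.2003 -2.0211] rot [ 0.0001 -0.0025 -0.4118] F spig [-0.3781  0.1507 -0.3856] M [-0.0004  0.2663  0.032 ] grip 0.0 85.54684410763082
```

```bash
M='python3 -m handwheel'
$M '{"offset":[[-0.013,0.0014,0.021],[-0.026,0.0029,0.042],[-0.04,0.0044,0.064],[-0.053,0.0058,0.085],[-0.066,0.0073,0.106]],"dr":[[0,0,0],[0,0,0],[0,0,0],[0,0,0],[0,0,0]],"fingers":[0,0,0,0,0]}' 
$M '{"offset":[[0,0,0.03],[0,0,0.06],[0,0,0.09],[0,0,0.1],[0.03,0,0.1]],"dr":[[0.012,0.111,0],[0.024,0.222,0],[0.037,0.333,0],[0.049,0.444,0],[0.061,0.555,0]],"fingers":[0,0,0,0,0]}' >/dev/null
$M '{"offset":[[0.18,-0.045,0],[0.18,-0.045,0],[0.18,-0.045,0],[0.18,-0.045,0],[0.18,-0.045,0]],"dr":[[0,0,0],[0,0,0],[0,0,0],[0,0,0],[0,0,0]],"fingers":[0,0,0,0,0]}'
python3 - <<'E'
from h import *
for i in range(3): c=cam('wrist')
c=cam('wrist','w5'); s=arm.get_state();print(s['tool_pos'],s['ee_rot'])
for p in ([634,47,64],[640,40,95]): print(proj(c,[p]))
for P in('w5',):
    Q=cloud(c)[1];print(len(Q))
u=np.clip(proj(c,[[640,42,85]])[0].astype(int),[80,60],[480,360])
cv2.imwrite('pics/w5c.png',cv2.resize(c['frame'][u[1]-60:u[1]+60,u[0]-80:u[0]+80],(800,600),interpolation=cv2.INTER_CUBIC))
E
```

```text
time_s: 14.1
tool_pos: [511.1, 60.4, 263.4]
ee_rot: [0.274, 0.248, 0.928, 0.041]
contact_force: [1.1, 0.9, 0.1]
opening: 85.3
grasp_force: 0.0
time_s: 14.93
tool_pos: [724.8, 13.5, 359.8]
ee_rot: [0.001, 0.259, 0.966, -0.0]
contact_force: [0.3, 0.1, -0.4]
opening: 85.5
grasp_force: 0.0
[721.54579087  15.23525596 361.28666463] [ 8.94417742e-04  2.58008764e-01  9.66142156e-01 -1.08269539e-04]
[[262.62294937 103.59861782]]
[[259.43357868 109.81581631]]
234233
```

View pics/w5c.png

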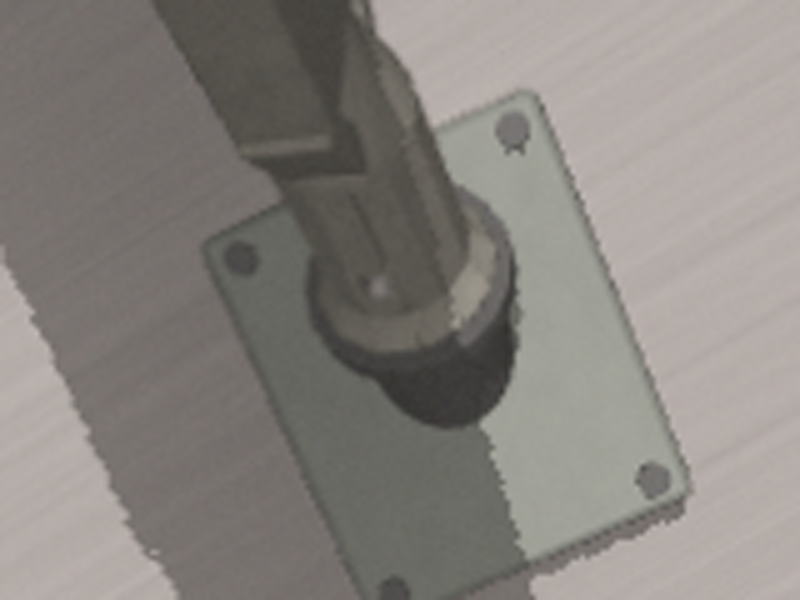

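The crop shows the button's bright dome standing out of the nozzle wall at (378,288). The flare is flat on the collar and the gripper is clear, so I hand in.

```bash
python3 -c "
from bench import arm
print(arm.job_done())"
```

```text
the job is handed in; nothing more can be done
None
```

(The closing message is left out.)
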